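Rock the angle gauge to its set fork and hold it for the tilt logger

ROBOT

A 6-joint arm with a two-finger parallel gripper is mounted at the origin on a cart in front of the work surface, level with it; the furniture and walls round the work are solid. World frame = base frame: x ahead of the robot, y to its left, z up, the work surface at z = 0. Lengths are in m, angles in degrees, forces in N, time in s.
With the tool pointing down it reaches from about 0.4 to 0.825 m from the base axis. Payload 7 kg.
Tool frame: the origin (TCP) lies between the finger pads; the fingertips stand 25 mm ahead of it and the grasp point (between the pads) lies 6 mm ahead of it; z points along the fingers, y is the line along which they close (so a half turn about z gives the same grasp; the last joint's range is limited). The gripper opens to 88 mm and grips with 3 to 60 N. Pads are 19 mm wide; open, the fingers measure 130 mm over their backs; the gripper's body (78 mm by 193 mm) begins 47 mm behind the grasp point.
Start: joints at [-51.217, 20.546, 0.682, 0, -70.136, -16.507], TCP at [0.256, -0.625, 0.252] pointing down, gripper open.
Joint ranges: [-176.03, 176.03], [-82.01, 121.73], [-58.28, 71.71], [-173.87, 95.51], [-174.79, -0.11], [-173.66, 173.66]. Speed limits (degrees/s): [136.94, 136.94, 172.46, 180, 180, 180].

INTERFACE

Orientations are given as [roll, pitch, yaw] about the fixed x, y, z axes, in that order (R = Rz(yaw) Ry(pitch) Rx(roll)).
In Python, from plant import ctrl, status, snapshot gives the robot as it stands (ctrl), with the cameras as plain functions and the readings (status).
- The arm moves only by the tool pendant, called after "Request:" by a JSON object that holds its "api" and its "payload". Schema: {"type":"object","properties":{"motion":{"type":"array","items":{"type":"number"},"minItems":5,"maxItems":40},"only":{"type":"string"},"quiet":{"type":"boolean"},"lines":{"type":"string"}},"required":["motion"],"additionalProperties":false}. motion is one flat list of numbers that holds 1 to 8 rows one after another, with no inner brackets; each row has 5 numbers: dx, dy, dz in m, then a turn about the tool's z in degrees, then the finger opening in m; each row is the pose to reach, as a shift and turn from the pose commanded when the call began, along the tool's axes at that moment; what a row does not reach only later rows make up. A row lasts 1/8 s, in which the tool goes at most 0.0625 m and 10.7 degrees, less where a joint would pass 70% of its speed; a pose out of reach is approached as far as the arm can. The fingers move at their own pace and stop on an object; the grip force is fixed at half the most. Time passes only in rows, so rows that do not move let the fingers close. The tool returns the time, the measured TCP pose, the force, the opening and the grip force at its end. only (a regular expression) keeps the lines of the reply that match it, lines (a string "A,B") keeps lines A to B, and quiet returns only ok. Input that does not fit is refused with a message, and nothing moves.
- status.get_obs(): the state, without advancing time (a new reading comes with each control period).
- snapshot(name): name is "side" or "top" or "wrist"; returns a dict with "frame" (400x640x3 uint8, red, green, blue), "z_map" (400x640 float32, m along the optical axis (not along the pixel's ray), 0 where there is no reading), "fovy" (degrees; the focal length in pixels is half the picture's height over the tangent of half this angle, whatever the lens; pixels are square), "cx", "cy" (the principal point, pixels), "R" (3x3) and "t" (3): a world point X has camera coordinates R X + t; the wrist camera has in their place "T_tool_cam" (4x4, takes a point from camera to tool coordinates, whose origin is the TCP and whose axes are the flange's). Camera axes: x right, y down, z forward; pixel columns grow to the right and rows downward; lengths in m; the calibration is good to about 2 mm. A picture is of the moment at which its call begins: read the wrist's pose just before it.
- ctrl.close_job(): hands the job in; it is judged then, once.
The state is a dict: "clock": time; "joint_pos": joint angles; "qvel": joint speeds; "tau": joint torques, N m; "tool_pos": TCP position; "orientation": TCP orientation; "force": force on the tool from outside, world axes, zero at the start; "moment": the same for the moment, N m; "opening": finger opening in m; "gripper_force": force on a finger pad.
Only numpy, scipy, OpenCV 4.12 (cv2) and the standard library are available. Lean on these libraries where they do the work, as an engineer would, in place of code of your own. Each camera call takes 0.05 s, during which the arm holds its last target. There are 200 camera calls.

TASK

The tilt logger screwed to the back of the angle gauge has to learn its alarm angle: pull the gauge straight up out of the sprung catches of its black storage shoe, and set its V foot gently astride the round stud of the pivot stand, upright at first. Then, with the foot staying lightly seated on the stud, rock the gauge sideways about the stud until its swinging pointer settles in the middle of the fork that is clamped on the dial, and finish holding it still there, gripped and resting on the stud; leave the other things on the bench as they lie.

Things in the scene. Friction and masses are not known exactly. Their poses are not given: they have to be found in the camera images.
- gauge: pendulum angle gauge, 172 mm tall, about 0.45 kg. Origin: centre of its foot's underside; z up, dial faces -x (about towards the robot), x along the groove. Steel foot 44 (x) by 60 (y) by 24 mm with a 90 degree V groove underneath, 26 mm wide, 13 mm deep. Dial housing 112 mm diameter, x -14 to +10 mm, centre at z = 78 mm, clear cover. Grey tilt logger on its back, to x = +28 mm
- grip (a point): middle of the aluminium grip lug on top of the gauge, 154 mm above the gauge's origin, axes as the gauge's. Lug 18 mm thick (x), 44 mm wide (y), its flanks free from z = 134 to 172 mm: close the fingers along x, from above
- vee (a point): point in the gauge's frame, 1.7 mm above the origin, where the axis of the 16 mm stud lies when the V foot is seated on it; axes as the gauge's
- pointer_tip (a point): tip of the pendulum pointer, 41 mm from the pointer's pivot, which lies 78 mm above the gauge's origin; it hangs straight down by gravity, swings freely and settles in about 1.5 s
- fork_gap (a point): middle of the gap between the two prongs of the fork (7 mm gap), at the same 41 mm radius as the pointer's tip: here the tip shall come to rest
- pointer (a joint): angle of the pointer on the dial, 0 at the scale's middle (6 o'clock), rad. Equals the gauge's lean about its own +x axis: positive when its top leans to its -y side (to the right for someone looking at the dial from the robot)
- fork (a joint): angle of the fork on the dial, same zero and same sense as the pointer: the lean at which the pointer stands in the fork. Set between 0.2 and 0.42 rad and clamped fast; the robot cannot shift it
- shoe: fixed black storage shoe, base 92 by 116 mm; the foot stands on its 6 mm floor inside walls to 24 mm height (0.8 mm play). Origin: centre of its underside, axes as the parked gauge's. Two spring ball plungers catch over the foot's toes: straight up it takes some 8 to 10 N more than the weight over the first 5 mm, then they push it out; clear of the walls after 20 mm
- stand: fixed pivot stand: steel base plate 124 mm (x) by 96 mm (y) by 12 mm, two aluminium pillars at x = -41 and +41 mm (each 16 mm along x, top 77 mm above the bench) that carry the round steel stud. Origin: centre of its underside, x along the stud
- stud_mid (a point): middle of the stud's axis, 60 mm above the bench; stud diameter 16 mm, free between the pillars for x from -33 to +33 mm, axes as the stand's. The foot fits both ways round. The seat is stiff: 10 N of pressing down moves a held gauge only about 0.5 mm
- screwdriver: loose red screwdriver, 198 mm, bystander; origin under its middle
- hex_key: loose black hex key, 104 mm, bystander; origin under its middle
- prox: loose proximity sensor with a cable end, 113 mm, bystander; origin under its middle

How it is judged (in metres and radians):
On the way, in this order (a step that is already met when the one before it is completed fails the run):
1. the gauge has been pulled out of the shoe: its foot is more than 25 mm above the shoe's floor (z of gauge in the frame of shoe above 0.031 m and contact force between the fingers and gauge above 1 N), for 0.1 s.
2. the V foot sits on the stud between the pillars, the gauge upright within 6 degrees (y of vee in the frame of stud_mid between -0.002 and 0.002 m and z of vee in the frame of stud_mid between -0.003 and 0.002 m and contact force between gauge and stand above 0.3 N and angle between gauge's own z axis and vertical below 0.105 rad), for 0.2 s.
At the end, for the whole second after the job is handed in: The gauge is gripped and still (under 10 mm/s), its V foot seated on the stud (stud axis within 2 mm of its seat, along it within 12 mm and 7 degrees) and pressing on it with 0.3 to 25 N; the settled pointer's tip is within 2.5 mm (3.5 degrees) of the middle of the fork's gap (distance between pointer_tip and fork_gap below 0.0025 m and velocity of joint pointer between -0.3 and 0.3 rad/s and y of vee in the frame of stud_mid between -0.002 and 0.002 m and z of vee in the frame of stud_mid between -0.003 and 0.002 m and x of vee in the frame of stud_mid between -0.012 and 0.012 m and angle between the x axis of gauge and the x axis of stand, either way round below 0.12 rad and contact force between gauge and stand between 0.3 and 25 N and contact force between the fingers and gauge above 2 N and linear speed of gauge below 0.01 m/s); the arm keeps its last pose, push and grip.
It fails at once if the gauge is slammed or forced onto the stud (over 45 N) (contact force between gauge and stand above 45 N).
It fails at once if the gauge is dropped or tipped over (leaning more than 50 degrees) (angle between gauge's own z axis and vertical above 0.87 rad).
It fails at once if a bystander is shifted by more than 20 mm (distance of any of screwdriver, hex_key, prox from where it was at the start of the episode above 0.02 m).
It also fails if it takes over 48 s, if anything falls off the work surface, if the arm or the gripper's body presses on something with over 40 N, if the wrist force passes 120 N, or if a joint passes its speed limit or range.

## Working session

There is one attempt and no reset: what is moved stays moved. The work goes in short steps, Python scripts to look and compute and a tool call to move; the robot and the scene stay as the last step left them, time stands still between calls to the robot, and variables do not carry over. Pictures are saved under pics/ and viewed, at most 10 in all, crops included, and the job is handed in when it is done.

```bash
ls; mkdir -p pics
```

Create h.py:
```python
import numpy as np, cv2
from plant import ctrl, status, snapshot
from scipy.spatial.transform import Rotation as Ro
def snap(n):
    o=status.get_obs(); s=snapshot(n)
    s['f']=200/np.tan(np.radians(s['fovy'])/2)
    if 'R' in s: s['Rw']=np.array(s['R']).T; s['C']=-s['Rw']@np.array(s['t'])
    else:
        T=np.array(s['T_tool_cam']); Rt=Ro.from_euler('xyz',o['orientation'],degrees=True).as_matrix()
        s['Rw']=Rt@T[:3,:3]; s['C']=Rt@T[:3,3]+np.array(o['tool_pos'])
    return s
def ray(s,u,v):
    return s['Rw']@np.array([(u-s['cx'])/s['f'],(v-s['cy'])/s['f'],1.])
def onz(s,u,v,z):
    d=ray(s,u,v); return s['C']+d*(z-s['C'][2])/d[2]
def proj(s,X):
    c=s['Rw'].T@(np.array(X)-s['C']); return np.array([s['cx'],s['cy']])+s['f']*c[:2]/c[2]
def cloud(s):
    v,u=np.mgrid[:400,:640]; z=s['z_map']
    P=np.stack([(u-s['cx'])/s['f']*z,(v-s['cy'])/s['f']*z,z],-1)@s['Rw'].T+s['C']
    P[z<=0]=np.nan; return P
def save(s,n): cv2.imwrite('pics/'+n,s['frame'][:,:,::-1])
def tri(s1,p1,s2,p2):
    A=np.zeros((3,3));b=np.zeros(3)
    for s,p in((s1,p1),(s2,p2)):
        d=ray(s,*p);d/=np.linalg.norm(d);M=np.eye(3)-np.outer(d,d);A+=M;b+=M@s['C']
    return np.linalg.solve(A,b)
```

Run:
```python
from h import *
print(status.get_obs())
for n in('side','top'):
    s=snap(n);save(s,n+'1.png');print(n,s['f'],s['C'].round(3),s['Rw'].round(2).tolist(),np.mean(s['z_map']>0))
```

```text
pics
plant.py
{'clock': 0.0, 'joint_pos': array([-5.12174413e+01,  2.05914232e+01,  6.34913949e-01, -1.88446120e-02,
       -7.01362860e+01, -1.65077902e+01]), 'qvel': array([ 0.07358328,  0.05435733, -0.02104828, -0.06422824,  0.02501589,
        0.02892257]), 'tau': array([ 8.17793098e-04, -5.82723856e+01,  2.93053257e+01,  6.99770093e+00,
        6.81267818e-03, -7.71120222e-05]), 'tool_pos': array([ 0.25567539, -0.62423047,  0.25063546]), 'orientation': array([ 1.79905996e+02, -9.38472625e-03, -1.57731641e+02]), 'force': array([-0.96534882,  0.59639533,  0.98461069]), 'moment': array([-0.02362919, -0.02846843,  0.01436183]), 'gripper_force': 0.0, 'opening': 0.08754444640906446}
side 467.9534541584508 [0.367 1.017 0.768] [[-0.98, -0.12, 0.15], [-0.19, 0.56, -0.81], [0.01, -0.82, -0.57]] 0.99590625
top 427.91212564610953 [0.428 0.112 1.186] [[-0.01, -0.99, 0.11], [-1.0, 0.01, -0.0], [0.0, -0.11, -0.99]] 0.99594140625
```

View pics/side1.png

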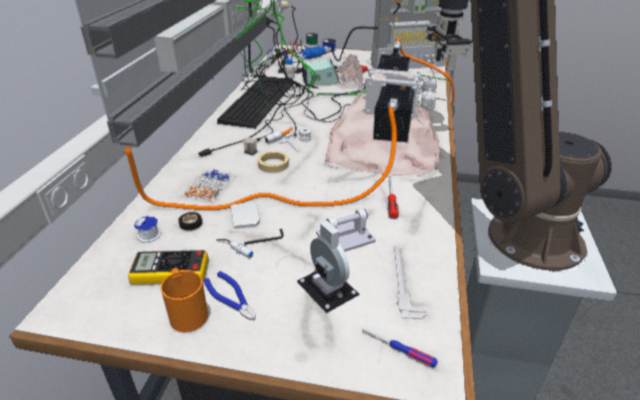

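View pics/top1.png

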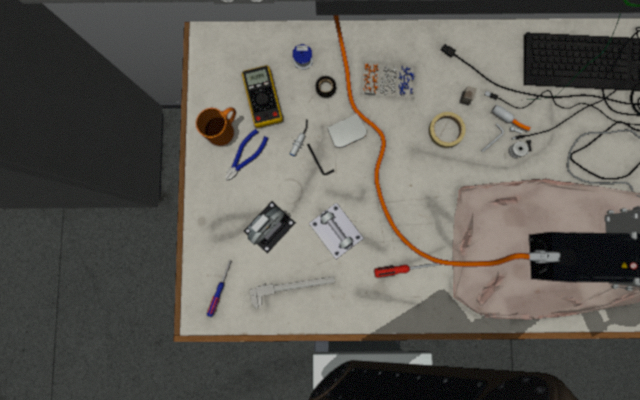

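The side view shows the gauge in the shoe at about (328,270), dial edge-on, with the stand at (350,230). In the top view the gauge is at (270,226) and the stand at (335,231). Next I'll take coarse poses from the depth maps.

Run:
```python
from h import *
def rect(P):
    r=cv2.minAreaRect((P[:,:2]*1000).astype(np.float32)); return np.round(r[0],1),np.round(r[1],1),round(r[2],1)
for n in('top','side'):
    s=snap(n);C=cloud(s)
    g=C[195:260,235:300] if n=='top' else C[225:310,295:358]
    g=g.reshape(-1,3);g=g[~np.isnan(g[:,0])]
    print(n,'z max',g[:,2].max(),'pts z>0.16',(g[:,2]>.16).sum())
    for a,b in((.005,.035),(.08,.15),(.145,.2),(.168,.2)):
        q=g[(g[:,2]>a)&(g[:,2]<b)]; 
        if len(q)>5: print(a,b,len(q),q.mean(0).round(4),rect(q))
    g=C[200:262,305:368] if n=='top' else C[205:255,325:378]
    g=g.reshape(-1,3);g=g[~np.isnan(g[:,0])]
    for a,b in((.006,.02),(.05,.07),(.071,.09)):
        q=g[(g[:,2]>a)&(g[:,2]<b)]; 
        if len(q)>5: print('stand',a,b,len(q),q.mean(0).round(4),rect(q))
```

```text
top z max 0.1821609518103846 pts z>0.16 166
0.005 0.035 650 [0.4841 0.2655 0.0125] (array([490.7, 281.9]), array([175.9, 177. ]), 0.2)
0.08 0.15 351 [0.4931 0.275  0.1205] (array([497.3, 281.6]), array([ 43. , 109.1]), 46.7)
0.145 0.2 182 [0.4899 0.2748 0.1746] (array([490.9, 275.8]), array([18.9, 43.3]), 45.1)
0.168 0.2 157 [0.4906 0.2756 0.1776] (array([490.8, 276. ]), array([18.9, 43. ]), 45.6)
stand 0.006 0.02 1189 [0.4776 0.0939 0.0124] (array([478.4,  90.8]), array([168.6, 153.1]), 89.1)
stand 0.05 0.07 196 [0.4791 0.0949 0.0658] (array([478.7,  93.9]), array([117.5,  33.9]), 36.0)
stand 0.071 0.09 153 [0.4761 0.0918 0.0749] (array([479. ,  92.6]), array([109.1,  27.5]), 36.1)
side z max 0.17938991399846516 pts z>0.16 198
0.005 0.035 1279 [0.4852 0.2258 0.0143] (array([502.3, 200.6]), array([133.2, 291.1]), 7.6)
0.08 0.15 1089 [0.4855 0.2963 0.1098] (array([496.3, 287.7]), array([ 44.7, 114. ]), 52.6)
0.145 0.2 298 [0.4886 0.287  0.165 ] (array([491.1, 279.9]), array([20.2, 45.2]), 45.8)
0.168 0.2 136 [0.4882 0.2856 0.1744] (array([490.1, 280. ]), array([19. , 43.2]), 47.6)
stand 0.006 0.02 657 [0.46   0.0971 0.0106] (array([492.2,  51.6]), array([ 95.5, 187.7]), 36.3)
stand 0.05 0.07 249 [0.4676 0.0956 0.0625] (array([475. ,  95.8]), array([109.6,  36.8]), 35.0)
stand 0.071 0.09 82 [0.4792 0.0991 0.0739] (array([479. ,  97.5]), array([104.4,  23.6]), 36.4)
```

Run:
```python
from h import *
for n in('top','side'):
    C=cloud(snap(n)).reshape(-1,3)
    for y in np.arange(-.7,.3,.1):
        q=C[(C[:,0]>.3)&(C[:,0]<.65)&(C[:,1]>y)&(C[:,1]<y+.1)]
        print(n,round(y,1),len(q),q[:,2].max().round(3) if len(q) else '')
```

```text
top -0.7 4111 0.149
top -0.6 4822 0.147
top -0.5 5729 0.177
top -0.4 4765 0.186
top -0.3 4744 0.142
top -0.2 4611 0.787
top -0.1 5173 0.797
top -0.0 4566 0.083
top 0.1 4622 0.081
top 0.2 4717 0.182
side -0.7 1642 0.436
side -0.6 1041 0.142
side -0.5 2353 0.173
side -0.4 1634 0.181
side -0.3 2100 0.158
side -0.2 2168 0.073
side -0.1 2586 0.029
side -0.0 2695 0.077
side 0.1 3241 0.078
side 0.2 4859 0.179
```

Request:
{"api": "pendant", "payload": {"motion": [0, 0, -0.05, 0, 0.08, 0, 0, -0.1, 0, 0.08]}}

```text
clock: 0.55
tool_pos: [0.2557, -0.6244, 0.3523]
orientation: [179.9, -0.0, -157.7]
force: [1.0, -0.5, 0.3]
opening: 0.0807
gripper_force: 0.0
```

Request:
{"api": "pendant", "payload": {"motion": [-0.05, 0.037, 0, -10, 0.08, -0.1, 0.075, 0, -20, 0.08, -0.15, 0.112, 0, -30, 0.08, -0.2, 0.15, 0, -40, 0.08, -0.25, 0.19, 0, -50, 0.08, -0.3, 0.23, 0, -60, 0.08, -0.34, 0.265, 0, -70, 0.08, -0.387, 0.3, 0, -80, 0.08]}}

```text
clock: 1.55
tool_pos: [0.5006, -0.1984, 0.352]
orientation: [-179.9, -0.0, -77.4]
force: [0.8, -0.0, -0.4]
opening: 0.0797
gripper_force: 0.0
```

Request:
{"api": "pendant", "payload": {"motion": [-0.06, -0.005, 0, -5, 0.08, -0.12, -0.01, 0, -10, 0.08, -0.18, -0.015, 0, -15, 0.08, -0.24, -0.02, 0, -20, 0.08, -0.3, -0.03, 0, -23, 0.08, -0.339, -0.035, 0, -23, 0.08, -0.339, -0.035, 0, -23, 0.08]}}

```text
clock: 2.42
tool_pos: [0.462, 0.1407, 0.3514]
orientation: [180.0, 0.0, -54.5]
force: [0.2, -1.8, -0.2]
opening: 0.0799
gripper_force: 0.0
```

Run:
```python
from h import *
s=snap('wrist');save(s,'w1.png');print(s['C'],s['Rw'].round(3).tolist(),s['T_tool_cam'])
for X in ((.4908,.2776,.178),(.479,.094,.06)): print(proj(s,X))
```

```text
[0.50656644 0.07656737 0.48495598] [[-0.815, -0.555, -0.169], [-0.58, 0.78, 0.235], [0.001, 0.29, -0.957]] [[-3.45334354e-04 -9.57187461e-01 -2.89468558e-01  7.80567689e-02]
 [ 9.99999434e-01 -6.21826422e-04  8.63203575e-04  9.08263135e-04]
 [-1.00624684e-03 -2.89468096e-01  9.57187134e-01 -1.33577327e-01]
 [ 0.00000000e+00  0.00000000e+00  0.00000000e+00  1.00000000e+00]]
[216.69459935 279.3156399 ]
[330.95967505 124.34022486]
```

View pics/w1.png

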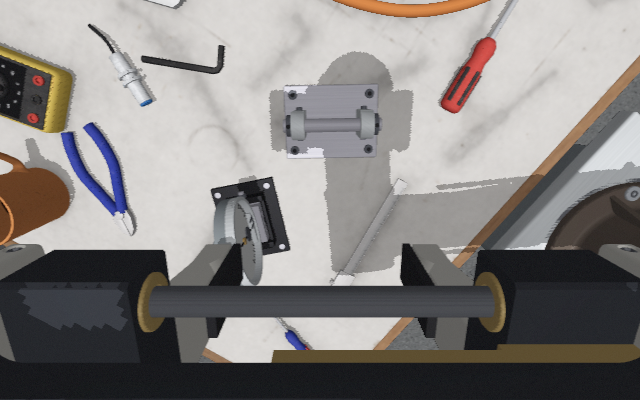

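The wrist view shows the stand clearly, with the stud centre at about (333,125) and the pillars at 297 and 370. The gauge at about (240,230) is partly hidden by the fingers, so I'll measure the stud here and then move to see the lug.

Add to h.py:
```python
def rect(P):
    r=cv2.minAreaRect((P[:,:2]*1000).astype(np.float32)); return np.round(r[0],1),np.round(r[1],1),round(r[2],1)
def stud(s,C0=(.479,.095),show=True):
    C=cloud(s).reshape(-1,3); C=C[~np.isnan(C[:,0])]
    C=C[np.hypot(C[:,0]-C0[0],C[:,1]-C0[1])<.08]
    q=C[(C[:,2]>.071)&(C[:,2]<.085)]; print('pillar tops',len(q),q.mean(0).round(4),rect(q))
    a=np.radians(36);m=rect(q)[0]/1000
    l=(C[:,:2]-m)@[np.cos(a),np.sin(a)]
    k=C[(abs(l)<.028)&(C[:,2]>.0655-.004)&(C[:,2]<.075)]
    d=np.linalg.svd(k[:,:2]-k[:,:2].mean(0))[2][0]
    print('stud ridge',len(k),k.mean(0).round(4),'zmax',np.percentile(k[:,2],95).round(4),'yaw',np.degrees(np.arctan2(d[1],d[0]))%180)
    b=C[(C[:,2]>.006)&(C[:,2]<.018)];print('base',rect(b))
def lug(s,C0=(.4908,.2776)):
    C=cloud(s).reshape(-1,3); C=C[~np.isnan(C[:,0])]
    C=C[np.hypot(C[:,0]-C0[0],C[:,1]-C0[1])<.04]
    q=C[(C[:,2]>.171)&(C[:,2]<.19)];print('lug top',len(q),q.mean(0).round(4),rect(q))
```

Run:
```python
from h import *
stud(snap('wrist'))
```

```text
pillar tops 748 [0.4771 0.0926 0.0749] (array([477.9,  93.4]), array([109.4,  26.7]), 36.3)
stud ridge 618 [0.478  0.0932 0.0666] zmax 0.069 yaw 36.715636657759006
base (array([477.4,  93.5]), array([124.2,  96.2]), 36.5)
```

Request:
{"api": "pendant", "payload": {"motion": [-0.05, -0.03, 0, -4, 0.06, -0.1, -0.06, 0, -8, 0.06, -0.153, -0.092, 0, -10, 0.06, -0.153, -0.092, 0, -10, 0.06]}}

```text
clock: 3.02
tool_pos: [0.4492, 0.3185, 0.3505]
orientation: [179.9, -0.0, -44.6]
force: [-0.4, -1.0, -0.2]
opening: 0.06
gripper_force: 0.0
```

Run:
```python
from h import *
s=snap('wrist');save(s,'w2.png');lug(s);stud(s);print(proj(s,(.4908,.2776,.178)))
```

```text
lug top 1085 [0.4901 0.2762 0.178 ] (array([489.5, 276.7]), array([18.8, 43.7]), 46.9)
pillar tops 508 [0.4555 0.0836 0.0749] (array([469.1, 100. ]), array([105.7,  20.4]), 45.5)
stud ridge 574 [0.4701 0.0922 0.0667] zmax 0.0695 yaw 40.648408421534555
base (array([464.9, 110.9]), array([124. ,  53.5]), 36.3)
[319.39482222 121.76887375]
```

View pics/w2.png

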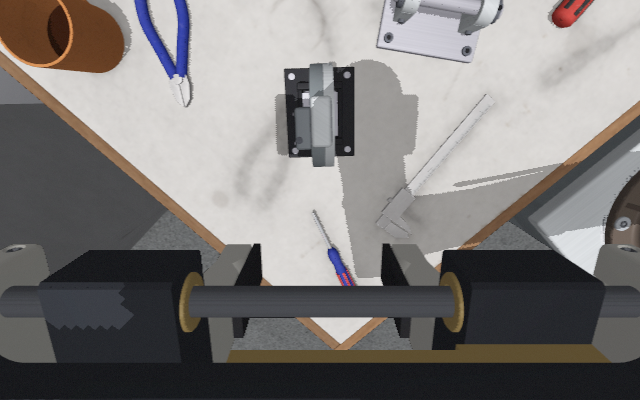

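The lug sits at (321,117) with the logger on its left (tool -y), so the dial faces the robot. The lug top is at z=0.178, which matches 6+172 mm, and it measures 18.8×43.7 mm. The stand base measures 124×96 mm and its pillar tops are at 0.075, both as specified. Next I'll go over the lug and descend.

Request:
{"api": "pendant", "payload": {"motion": [0.0583, 0.0015, 0.03, -1, 0.05, 0.0583, 0.0015, 0.08, -1, 0.05, 0.0583, 0.0015, 0.13, -1, 0.05, 0.0583, 0.0015, 0.16, -1, 0.05, 0.0583, 0.0015, 0.1805, -1, 0.05, 0.0583, 0.0015, 0.1805, -1, 0.05]}}

```text
clock: 3.82
tool_pos: [0.4893, 0.2719, 0.17]
orientation: [179.8, -0.0, -43.9]
force: [-0.2, -0.6, 1.3]
opening: 0.0497
gripper_force: 0.0
```

Run:
```python
from h import *
o=status.get_obs();print(o['tool_pos'],o['orientation'],o['force'])
s=snap('side');stud(s)
```

```text
[0.48925077 0.27194936 0.17003896] [ 1.79831426e+02 -1.86436098e-03 -4.38580502e+01] [-0.23979928 -0.5879034   1.30735342]
pillar tops 32 [0.4773 0.1027 0.0734] (array([472.5,  99. ]), array([98.5, 11.5]), 36.6)
stud ridge 25 [0.4619 0.0864 0.0649] zmax 0.0671 yaw 31.78163601706642
base (array([464.5,  89.4]), array([95.4, 94.3]), 35.0)
```

Run:
```python
from h import *
for i in range(2):
    o=status.get_obs();print(o['tool_pos'],o['orientation'],o['qvel'].round(2))
    s=snap('wrist')
    if i==0: save(s,'w3.png')
    print(proj(s,(.4897,.2765,.178)))
    lug(s); stud(s)
s=snap('top');lug(s)
```

```text
[0.48989457 0.27280191 0.17137369] [ 1.79962470e+02 -1.94687584e-02 -4.38226320e+01] [ 0.64 -0.91  1.58  0.35 -0.25 -0.03]
[312.94484981 298.5863612 ]
lug top 4162 [0.4967 0.2734 0.1787] (array([493.6, 278.3]), array([72., 45.]), 30.5)
pillar tops 3095 [0.479  0.0957 0.075 ] (array([477.9,  94.2]), array([110.8,  27.6]), 36.6)
stud ridge 2310 [0.4776 0.0951 0.0669] zmax 0.0691 yaw 36.63814311847611
base (array([476.5,  95.9]), array([124.7,  92. ]), 37.1)
[0.49021446 0.27348929 0.17212533] [-1.79944952e+02 -2.22354260e-02 -4.37952290e+01] [ 0.41 -0.65  0.84  0.12  0.02 -0.06]
[314.65508569 297.07606313]
lug top 4176 [0.4969 0.2731 0.1788] (array([489.1, 274.4]), array([72.5, 45.3]), 61.6)
pillar tops 3092 [0.479  0.0957 0.075 ] (array([477.6,  94.4]), array([110.9,  28.2]), 36.6)
stud ridge 2323 [0.4774 0.095  0.0668] zmax 0.0691 yaw 36.54049850215557
base (array([476.9,  95.2]), array([124.5,  92.7]), 36.6)
lug top 0 [nan nan nan] (array([0., 0.]), array([0., 0.]), 0.0)h.py:43: RuntimeWarning: Mean of empty slice.
  q=C[(C[:,2]>.171)&(C[:,2]<.19)];print('lug top',len(q),q.mean(0).round(4),rect(q))
  ret = um.true_divide(
```

View pics/w3.png

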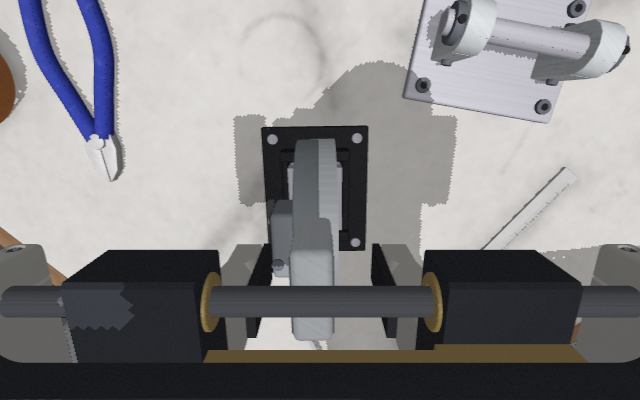

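The lug spans columns 293–333 between pads at 270 and 372, so it is about 2–3 mm off centre. The arm is still settling, so I'll wait and recheck.

Request:
{"api": "pendant", "payload": {"motion": [0, 0, 0, 0, 0.05, 0, 0, 0, 0, 0.05, 0, 0, 0, 0, 0.05]}}

```text
clock: 4.4
tool_pos: [0.4895, 0.2745, 0.1713]
orientation: [-180.0, 0.0, -43.7]
force: [-0.3, -0.5, -0.4]
opening: 0.0501
gripper_force: 0.0
```

Run:
```python
from h import *
s=snap('wrist')
C=cloud(s);o=status.get_obs()
# lug top in tool axes
R=Ro.from_euler('xyz',o['orientation'],degrees=True).as_matrix()
T=(C-np.array(o['tool_pos']))@R
m=(C[...,2]>.172)&(C[...,2]<.183)&(abs(T[...,1])<.016)&(abs(T[...,0])<.04)
q=T[m];print(len(q),q.min(0),q.max(0));
r=cv2.minAreaRect((q[:,:2]*1000).astype(np.float32));print(r)
stud(s)
```

```text
2751 [-0.02293251 -0.01168581 -0.00898635] [ 0.02120544  0.0073943  -0.00081823]
((-0.8665809631347656, -2.17598819732666), (18.748994827270508, 44.14723587036133), 89.32206726074219)
pillar tops 3066 [0.4783 0.0955 0.0751] (array([477.9,  94.2]), array([110.6,  27.5]), 36.5)
stud ridge 2343 [0.4775 0.0951 0.0669] zmax 0.0691 yaw 36.44037700825959
base (array([476.2,  96. ]), array([124.5,  90.6]), 36.6)
```

Request:
{"api": "pendant", "payload": {"motion": [-0.001, -0.0022, 0, 0, 0.05, -0.001, -0.0022, 0, 0, 0.03, -0.001, -0.0022, 0, 0, 0.0, -0.001, -0.0022, 0, 0, 0.0, -0.001, -0.0022, 0, 0, 0.0, -0.001, -0.0022, 0, 0, 0.0]}}

```text
clock: 5.2
tool_pos: [0.4903, 0.2767, 0.171]
orientation: [-180.0, 0.0, -43.7]
force: [0.3, 1.3, -0.7]
opening: 0.0173
gripper_force: 29.9
```

Request:
{"api": "pendant", "payload": {"motion": [0, 0, 0, 0, 0, 0, 0, 0, 0, 0]}}

```text
clock: 5.45
tool_pos: [0.4903, 0.2767, 0.171]
orientation: [-180.0, 0.0, -43.7]
force: [0.6, 0.9, -1.9]
opening: 0.0179
gripper_force: 29.9
```

Request:
{"api": "pendant", "payload": {"motion": [0, 0, -0.003, 0, 0, 0, 0, -0.006, 0, 0, 0, 0, -0.01, 0, 0, 0, 0, -0.015, 0, 0, 0, 0, -0.022, 0, 0, 0, 0, -0.03, 0, 0, 0, 0, -0.04, 0, 0, 0, 0, -0.05, 0, 0]}}

```text
clock: 6.45
tool_pos: [0.4903, 0.2766, 0.2219]
orientation: [-180.0, -0.0, -43.7]
force: [-0.2, 0.3, -3.3]
opening: 0.0179
gripper_force: 29.9
```

Request:
{"api": "pendant", "payload": {"motion": [0, 0, -0.03, 0, 0, 0, 0, -0.06, 0, 0, 0, 0, -0.06, 0, 0, 0, 0, -0.06, 0, 0, 0, 0, -0.06, 0, 0]}}

```text
clock: 7.08
tool_pos: [0.4897, 0.2762, 0.2798]
orientation: [179.9, 0.0, -43.7]
force: [1.0, 0.3, -3.5]
opening: 0.0177
gripper_force: 29.9
```

Run:
```python
from h import *
s=snap('side');save(s,'s2.png')
o=status.get_obs();print(o['tool_pos'],o['orientation'],o['force'])
C=cloud(s).reshape(-1,3);C=C[~np.isnan(C[:,0])]
p=o['tool_pos'];q=C[(np.hypot(C[:,0]-p[0],C[:,1]-p[1])<.07)&(C[:,2]>.05)&(C[:,2]<.26)]
print(len(q),np.percentile(q[:,2],[0,.5,1,2,5]))
```

```text
[0.48984868 0.27624011 0.27985731] [ 1.79876254e+02  8.25858657e-03 -4.37305035e+01] [-0.26447633  0.42749892 -3.59555447]
2034 [0.1133387  0.11623968 0.11748518 0.11911767 0.12352479]
```

Run:
```python
import cv2
i=cv2.imread('pics/s2.png');cv2.imwrite('pics/s2c.png',cv2.resize(i[130:310,250:450],None,fx=3,fy=3,interpolation=2))
```

```text
(no output)
```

View pics/s2c.png

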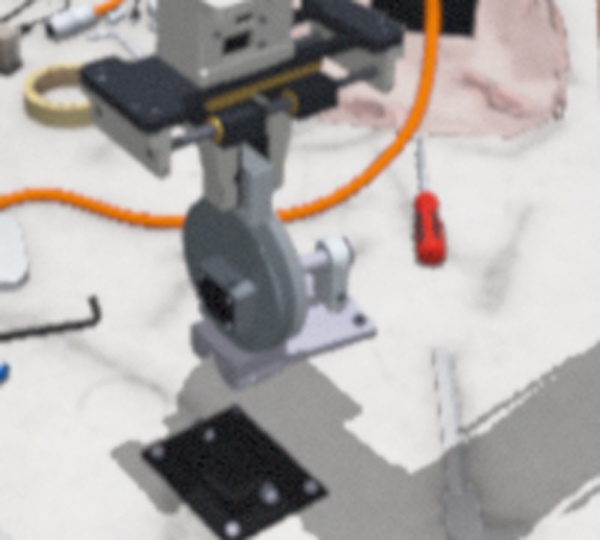

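The gauge is held upright and clear of the shoe, with the foot at about z=0.115. The stand is free behind it, with its far pillar at about (335,260) in the crop. Moving over the stud now.

Request:
{"api": "pendant", "payload": {"motion": [0.02, 0.023, 0, 2, 0, 0.04, 0.047, 0, 4, 0, 0.06, 0.07, 0, 6, 0, 0.08, 0.095, 0, 8, 0, 0.1, 0.12, 0, 9.9, 0, 0.112, 0.134, 0, 9.9, 0, 0.1171, 0.1399, 0, 9.9, 0, 0.1171, 0.1399, 0, 9.9, 0]}}

```text
clock: 8.12
tool_pos: [0.4783, 0.0944, 0.281]
orientation: [-180.0, 0.0, -53.7]
force: [-0.5, 0.9, -3.7]
opening: 0.0178
gripper_force: 30.0
```

Request:
{"api": "pendant", "payload": {"motion": [0, 0, 0, 0, 0, 0, 0, 0, 0, 0, 0, 0, 0, 0, 0, 0, 0, 0, 0, 0]}}

```text
clock: 8.62
tool_pos: [0.4782, 0.0948, 0.281]
orientation: [180.0, 0.0, -53.6]
force: [0.1, -0.1, -4.3]
opening: 0.0178
gripper_force: 30.0
```

Run:
```python
from h import *
s=snap('wrist');save(s,'w4.png')
o=status.get_obs();print(o['tool_pos'],o['orientation'],o['force'])
print(proj(s,(.4778,.0942,.068)))
stud(s)
```

```text
[0.47822087 0.09476562 0.28104194] [ 1.79997735e+02 -5.58722867e-04 -5.36054264e+01] [-0.07071599 -0.32414365 -3.4601908 ]
[320.59033652 177.32056117]
pillar tops 932 [0.4777 0.0924 0.0749] (array([478.1,  93.2]), array([109.7,  27.2]), 36.3)
stud ridge 15 [0.456  0.0765 0.0669] zmax 0.0691 yaw 123.1244851940891
base (array([477.7,  93.4]), array([124. ,  96.2]), 36.7)
```

View pics/w4.png

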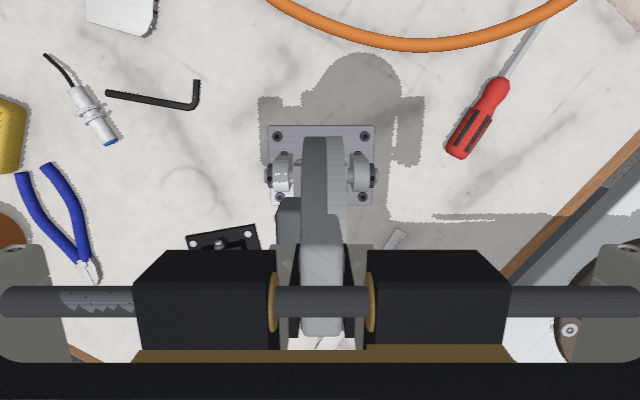

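Both pillars are visible at (281,170) and (362,170), symmetric about the foot. Stud centre refined to (0.4779, 0.0934), so I'll correct by 1 mm and go down in steps.

Request:
{"api": "pendant", "payload": {"motion": [0.001, 0.001, 0.01, 0, 0, 0.001, 0.001, 0.025, 0, 0, 0.001, 0.001, 0.04, 0, 0, 0.001, 0.001, 0.049, 0, 0, 0.001, 0.001, 0.053, 0, 0, 0.001, 0.001, 0.053, 0, 0, 0.001, 0.001, 0.053, 0, 0, 0.001, 0.001, 0.053, 0, 0]}}

```text
clock: 9.68
tool_pos: [0.4782, 0.0933, 0.2285]
orientation: [-180.0, -0.0, -53.6]
force: [0.5, 0.5, -4.1]
opening: 0.0179
gripper_force: 30.0
```

Request:
{"api": "pendant", "payload": {"motion": [0, 0, 0.0005, 0, 0, 0, 0, 0.001, 0, 0, 0, 0, 0.0015, 0, 0, 0, 0, 0.002, 0, 0, 0, 0, 0.002, 0, 0]}}

```text
clock: 10.3
tool_pos: [0.478, 0.0931, 0.226]
orientation: [180.0, 0.0, -53.6]
force: [0.2, -0.5, -4.4]
opening: 0.0177
gripper_force: 30.0
```

Request:
{"api": "pendant", "payload": {"motion": [0, 0, 0.0005, 0, 0, 0, 0, 0.001, 0, 0, 0, 0, 0.0015, 0, 0, 0, 0, 0.0015, 0, 0, 0, 0, 0.0015, 0, 0]}}

```text
clock: 10.92
tool_pos: [0.478, 0.0932, 0.2246]
orientation: [180.0, -0.0, -53.6]
force: [0.5, -0.1, -3.0]
opening: 0.0176
gripper_force: 30.0
```

Request:
{"api": "pendant", "payload": {"motion": [0, 0, 0.0005, 0, 0, 0, 0, 0.0005, 0, 0, 0, 0, 0.0005, 0, 0]}}

```text
clock: 11.3
tool_pos: [0.478, 0.0932, 0.2241]
orientation: [-180.0, -0.0, -53.6]
force: [1.0, 0.4, -4.4]
opening: 0.0178
gripper_force: 30.0
```

Request:
{"api": "pendant", "payload": {"motion": [0, 0, 0.0005, 0, 0, 0, 0, 0.0007, 0, 0, 0, 0, 0.0007, 0, 0, 0, 0, 0.0007, 0, 0]}}

```text
clock: 11.8
tool_pos: [0.4782, 0.0932, 0.2235]
orientation: [-180.0, -0.0, -53.6]
force: [-1.2, -1.1, -1.4]
opening: 0.0177
gripper_force: 30.0
```

Request:
{"api": "pendant", "payload": {"motion": [0, 0, 0.0004, 0, 0, 0, 0, 0.0004, 0, 0, 0, 0, 0.0004, 0, 0]}}

```text
clock: 12.18
tool_pos: [0.4782, 0.0931, 0.2232]
orientation: [-180.0, -0.0, -53.6]
force: [0.6, -1.8, 1.9]
opening: 0.018
gripper_force: 30.0
```

The foot is seated on the stud with about 6 N of contact at the predicted height. I'll hold that for step 2. The dial faces away from every camera here, so I'll then lift the gauge and turn it to the side camera to read the fork angle.

Request:
{"api": "pendant", "payload": {"motion": [0, 0, 0.0002, 0, 0, 0, 0, 0.0002, 0, 0, 0, 0, 0.0002, 0, 0, 0, 0, 0.0002, 0, 0]}}

```text
clock: 12.68
tool_pos: [0.4783, 0.0932, 0.2232]
orientation: [-180.0, -0.0, -53.6]
force: [0.4, -1.6, 5.5]
opening: 0.0175
gripper_force: 30.0
```

Request:
{"api": "pendant", "payload": {"motion": [0, 0, -0.005, 0, 0, 0, 0, -0.02, 0, 0, 0, 0, -0.06, 0, 0, 0, 0, -0.11, 0, 0, 0, 0, -0.16, 0, 0, 0, 0, -0.21, 0, 0, 0, 0, -0.26, 0, 0, 0, 0, -0.3, 0, 0]}}

```text
clock: 13.68
tool_pos: [0.4775, 0.093, 0.5255]
orientation: [-179.9, 0.0, -53.6]
force: [0.8, 0.6, -3.7]
opening: 0.0177
gripper_force: 30.0
```

Run:
```python
from h import *
print(status.get_obs()['joint_pos'].round(1))
```

```text
[ 34.2  -1.    8.7  -0.  -99.6   2.2]
```

Run:
```python
from h import *
C=cloud(snap('top'))
for r in (30,100,180,230,280): print(r,[C[r,c].round(2).tolist() for c in (20,80,140,158,175)])
```

```text
30 [[0.97, 0.87, 0.18], [1.1, 0.87, -0.06], [1.1, 0.69, -0.06], [1.1, 0.63, -0.05], [1.1, 0.58, -0.06]]
100 [[0.8, 0.87, 0.17], [0.89, 0.87, -0.08], [1.03, 0.87, -0.48], [1.1, 0.87, -0.66], [1.1, 0.79, -0.66]]
180 [[0.62, 0.94, 0.05], [0.65, 0.87, -0.11], [0.71, 0.87, -0.52], [0.74, 0.87, -0.69], [0.75, 0.82, -0.76]]
230 [[0.53, 1.51, -0.76], [0.52, 1.24, -0.76], [0.52, 0.97, -0.76], [0.44, 0.23, 0.9], [0.44, 0.21, 0.9]]
280 [[0.3, 1.49, -0.75], [0.3, 1.23, -0.76], [0.41, 0.23, 0.92], [0.41, 0.21, 0.93], [0.41, 0.2, 0.93]]
```

Request:
{"api": "pendant", "payload": {"motion": [-0.04, -0.02, -0.005, 10, 0, -0.09, -0.043, -0.01, 20, 0, -0.14, -0.067, -0.015, 30, 0, -0.19, -0.091, -0.02, 40, 0, -0.24, -0.115, -0.025, 50, 0, -0.29, -0.139, -0.025, 60, 0, -0.34, -0.163, -0.025, 70, 0, -0.3733, -0.1794, -0.025, 80, 0]}}

```text
clock: 14.72
tool_pos: [0.3998, 0.5026, 0.5468]
orientation: [180.0, -0.1, -133.9]
force: [0.9, 0.4, -4.3]
opening: 0.0179
gripper_force: 30.0
```

Request:
{"api": "pendant", "payload": {"motion": [0, 0, 0, 10, 0, 0, 0, 0, 20, 0, 0, 0, 0, 30, 0, 0, 0, 0, 31, 0, 0, 0, 0, 31, 0, 0, 0, 0, 31, 0, 0, 0, 0, 31, 0, 0, 0, 0, 31, 0]}}

```text
clock: 15.72
tool_pos: [0.401, 0.5001, 0.5478]
orientation: [180.0, -0.0, -164.6]
force: [-0.0, -0.5, -3.9]
opening: 0.0177
gripper_force: 30.0
```

Request:
{"api": "pendant", "payload": {"motion": [0, 0, 0, 0, 0, 0, 0, 0, 0, 0, 0, 0, 0, 0, 0, 0, 0, 0, 0, 0]}}

```text
clock: 16.23
tool_pos: [0.401, 0.5001, 0.5478]
orientation: [180.0, 0.0, -164.6]
force: [-0.1, -0.6, -4.4]
opening: 0.0179
gripper_force: 30.0
```

Run:
```python
from h import *
o=status.get_obs();print(o['tool_pos'],o['orientation'],o['joint_pos'].round(1))
s=snap('side');np.save('side3.npy',s,allow_pickle=True)
R=Ro.from_euler('xyz',o['orientation'],degrees=True).as_matrix()
c=o['tool_pos']+R@[0,.014,.087];u,v=proj(s,c);print(u,v)
u,v=int(u),int(v);f=s['frame'][max(v-70,0):v+70,max(u-75,0):u+75]
cv2.imwrite('pics/s3.png',cv2.resize(f[:,:,::-1],None,fx=4,fy=4,interpolation=cv2.INTER_CUBIC));print(u-75,v-70)
```

```text
[0.40103789 0.50014787 0.54776936] [ 1.79998848e+02  4.18632674e-04 -1.64621493e+02] [  68.7   15.9   31.3   -0.  -105.4 -143.3]
373.1048675995868 171.72445185861585
298 101
```

View pics/s3.png

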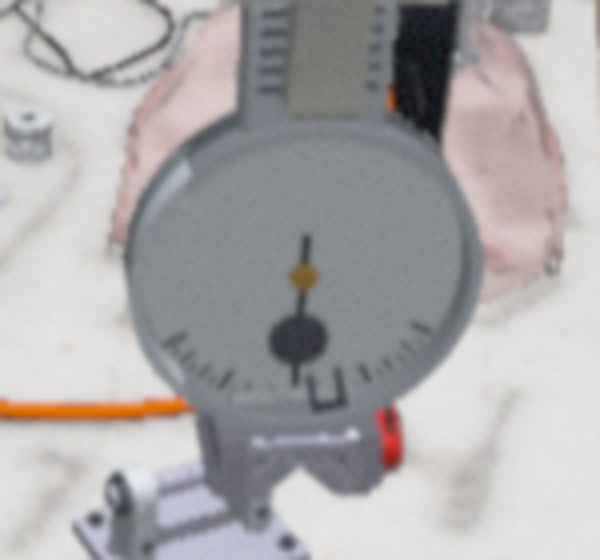

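The dial is clearly visible. In the crop, the pivot is at (303,277), the pointer tip at (295,384), and the fork prongs at about (310,392) and (343,384). The fork lies to the viewer's right of the pointer. I'll compute the angles on the dial plane.

Run:
```python
from h import *
s=np.load('side3.npy',allow_pickle=True).item();o=status.get_obs()
R=Ro.from_euler('xyz',o['orientation'],degrees=True).as_matrix();n=R[:,1];P0=o['tool_pos']+n*.013
right=np.cross([0,0,1.],n)  # viewer's right when looking along -n
def pl(cu,cv):
    u=298+(cu+.5)/4-.5;v=101+(cv+.5)/4-.5
    d=ray(s,u,v);X=s['C']+d*(n@(P0-s['C']))/(n@d);X=X-P0;return np.array([X@right,X[2]])*1000
piv=pl(303,277);print('pivot rel TCP mm (expect 0,-87)',piv)
def pol(p): p=p-piv;return np.hypot(*p).round(1),np.degrees(np.arctan2(p[0],-p[1])).round(2)
for q in((295,384),(307,236),(298,338),(310,392),(343,384),(326,388),(314,408),(344,400)):print(q,pol(pl(*q)))
f=s['frame'].max(2).astype(float);f=cv2.resize(f[101:241,298:448],None,fx=4,fy=4,interpolation=cv2.INTER_CUBIC)
res=[]
for v in range(340,420):
  for u in range(230,400):
    if f[v,u]<95:
      r,a=pol(pl(u,v)); 
      if 33<r<50: res.append((r,a))
res=np.array(res);print(len(res))
h=np.histogram2d(res[:,0],res[:,1],[np.arange(33,51,2),np.arange(-15,36,2)])[0].astype(int);print(np.arange(-15,34,2));print(h)
k=res[(res[:,1]>8)&(res[:,1]<32)&(res[:,0]<50)];print('fork mean',k.mean(0),np.percentile(k[:,1],[1,50,99]))
k=res[(res[:,1]<6)&(res[:,0]<43)&(res[:,1]>-8)];print('ptr',k.mean(0))
```

```text
pivot rel TCP mm (expect 0,-87) [  0.35290199 -84.92235657]
(295, 384) (np.float64(40.7), np.float64(0.48))
(307, 236) (np.float64(14.8), np.float64(179.35))
(298, 338) (np.float64(22.8), np.float64(0.12))
(310, 392) (np.float64(44.5), np.float64(7.14))
(343, 384) (np.float64(44.5), np.float64(21.36))
(326, 388) (np.float64(44.1), np.float64(14.05))
(314, 408) (np.float64(51.2), np.float64(8.25))
(344, 400) (np.float64(50.8), np.float64(19.65))
340
[-15 -13 -11  -9  -7  -5  -3  -1   1   3   5   7   9  11  13  15  17  19
  21  23  25  27  29  31  33]
[[ 0  0  0  0  0  0 11 20  8  0  0  0  0  0  0  0  0  0  0  0  0  0  0  0
   0]
 [ 0  0  0  0  0  0  8 18  9  0  0  0  0  0  0  0  0  0  0  0  0  0  0  0
   0]
 [ 0  0  0  0  0  0  3 20  8  0  0  0  0  0  0  0  0  1  0  0  0  0  0  0
   0]
 [ 0  0  0  0  0  0  0 14  2  0  3  9  0  0  0  0  0 13  3  0  0  0  0  0
   0]
 [ 0  0  0  0  0  0  0  0  0  0  1 14  0  0  0  0  0 16  1  0  0  0  0  7
   0]
 [ 0  0  0  0  0  0  0  0  0  0  0  3  0  0  0  0  2 18  0  0  0  0  0  9
   0]
 [ 0  0  0  0  0  0  0  0  0  0  0  0  0  0  0  0  3 16  0  0  0  0  0  3
   0]
 [ 0  0  0  0  0  0  0  0  0  0  0 23  4  0  0  0 11 14  0  0  0  0  0  0
   0]]
fork mean [45.77740113 18.32135593] [ 8.0828 19.4    31.8716]
ptr [36.31570248  0.05933884]
```

The fork reads about 13.9° (0.243 rad) from the plumb pointer, within the stated 0.2–0.42 range. The prongs are 8.6 mm apart centre to centre, which fits a 7 mm gap. Returning above the stud.

Request:
{"api": "pendant", "payload": {"motion": [0.003, -0.04, 0, -10, 0, 0.007, -0.09, 0, -20, 0, 0.011, -0.14, 0, -30, 0, 0.016, -0.19, 0, -40, 0, 0.02, -0.24, 0, -50, 0, 0.024, -0.29, 0, -60, 0, 0.028, -0.34, 0, -70, 0, 0.032, -0.39, 0, -80, 0]}}

```text
clock: 17.27
tool_pos: [0.4734, 0.1139, 0.5482]
orientation: [-179.9, 0.0, -84.3]
force: [0.3, -0.1, -4.4]
opening: 0.0178
gripper_force: 30.0
```

Request:
{"api": "pendant", "payload": {"motion": [0, 0, 0, -10, 0, 0, 0, 0, -20, 0, 0, 0, 0, -30, 0, 0, 0, 0, -31, 0, 0, 0, 0, -31, 0]}}

```text
clock: 17.9
tool_pos: [0.4735, 0.1156, 0.5479]
orientation: [-180.0, 0.0, -53.8]
force: [0.4, -0.8, -3.0]
opening: 0.0178
gripper_force: 30.0
```

Run:
```python
from h import *
o=status.get_obs();p=o['tool_pos'];R=Ro.from_euler('xyz',o['orientation'],degrees=True).as_matrix();print(p,o['orientation'],R.T@(np.array([.4782,.0932,.2290])-p))
```

```text
[0.47349479 0.11559491 0.54788284] [-1.79986547e+02  3.07531409e-04 -5.38078525e+01] [0.02085373 0.00950166 0.31888051]
```

Request:
{"api": "pendant", "payload": {"motion": [0.01, 0.005, 0.03, 0, 0, 0.0208, 0.0095, 0.08, 0, 0, 0.0208, 0.0095, 0.13, 0, 0, 0.0208, 0.0095, 0.18, 0, 0, 0.0208, 0.0095, 0.22, 0, 0, 0.0208, 0.0095, 0.25, 0, 0, 0.0208, 0.0095, 0.27, 0, 0, 0.0208, 0.0095, 0.27, 0, 0]}}

```text
clock: 18.9
tool_pos: [0.4775, 0.0929, 0.2765]
orientation: [179.8, 0.0, -53.7]
force: [0.3, -0.6, -4.1]
opening: 0.0178
gripper_force: 30.0
```

Request:
{"api": "pendant", "payload": {"motion": [0, 0, 0.02, 0, 0, 0, 0, 0.035, 0, 0, 0, 0, 0.044, 0, 0, 0, 0, 0.048, 0, 0, 0, 0, 0.048, 0, 0, 0, 0, 0.048, 0, 0]}}

```text
clock: 19.65
tool_pos: [0.4784, 0.0934, 0.2301]
orientation: [-180.0, 0.0, -53.6]
force: [-0.6, 0.6, -3.7]
opening: 0.0178
gripper_force: 30.0
```

Run:
```python
from h import *
o=status.get_obs();p=o['tool_pos'];R=Ro.from_euler('xyz',o['orientation'],degrees=True).as_matrix();print(p,o['orientation'],R.T@(np.array([.4782,.0932,.2232])-p))
```

```text
[0.47838332 0.09343735 0.23006423] [-1.79966052e+02  8.88324225e-03 -5.36285744e+01] [8.34681504e-05 2.92429442e-04 6.86404455e-03]
```

Request:
{"api": "pendant", "payload": {"motion": [0, 0, 0.002, 0, 0, 0, 0, 0.004, 0, 0, 0, 0, 0.0055, 0, 0, 0, 0, 0.006, 0, 0, 0, 0, 0.0065, 0, 0, 0, 0, 0.0065, 0, 0, 0, 0, 0.0065, 0, 0]}}

```text
clock: 20.52
tool_pos: [0.4796, 0.0938, 0.2251]
orientation: [-179.8, -0.1, -53.6]
force: [-2.1, 1.7, 5.9]
opening: 0.0179
gripper_force: 30.0
```

Request:
{"api": "pendant", "payload": {"motion": [0, 0, 0.0004, 0, 0, 0, 0, 0.0006, 0, 0, 0, 0, 0.0006, 0, 0, 0, 0, 0.0006, 0, 0]}}

```text
clock: 21.02
tool_pos: [0.4796, 0.0938, 0.2246]
orientation: [-179.8, -0.1, -53.6]
force: [-1.6, 2.2, 8.2]
opening: 0.018
gripper_force: 30.0
```

Run:
```python
from h import *
o=status.get_obs();print(o['tool_pos'],o['orientation'],o['force'],o['moment'])
a=snap('side');b=snap('wrist')
C=cloud(b);R=Ro.from_euler('xyz',o['orientation'],degrees=True).as_matrix();T=(C-np.array(o['tool_pos']))@R
m=(abs(T[...,1])<.009)&(abs(T[...,0])<.03)&(T[...,2]>-.02)&(T[...,2]<.01)
q=T[m];print(len(q),'lug top tool z vs x slope',np.polyfit(q[:,0],q[:,2],1),cv2.minAreaRect((q[:,:2]*1000).astype(np.float32)))
stud(b)
u,v=proj(a,(.478,.094,.1)).astype(int)
A=cv2.resize(a['frame'][v-65:v+50,u-50:u+50],None,fx=4,fy=4,interpolation=2)
B=b['frame'][100:330,180:480];B=cv2.resize(B,(400,int(230*400/300)))
cv=np.zeros((460,800,3),np.uint8);cv[:460,:400]=A;cv[:B.shape[0],400:]=B
cv2.imwrite('pics/c5.png',cv[:,:,::-1])
```

```text
[0.47963572 0.09376467 0.22461275] [-1.79783424e+02 -6.72170230e-02 -5.35900296e+01] [-1.61899203  2.21155394  8.1689932 ] [0.87016359 1.30957592 0.01655473]
3014 lug top tool z vs x slope [ 0.11663    -0.00646628] ((0.12838172912597656, -0.07586479187011719), (44.6649284362793, 17.934518814086914), 0.28788769245147705)
pillar tops 1515 [0.4812 0.0906 0.0765] (array([482.5,  87.2]), array([109.7,  41.2]), 36.4)
stud ridge 188 [0.4763 0.084  0.0672] zmax 0.07 yaw 20.748998189656874
base (array([477.8,  93.4]), array([124.4,  95.8]), 36.5)
```

View pics/c5.png

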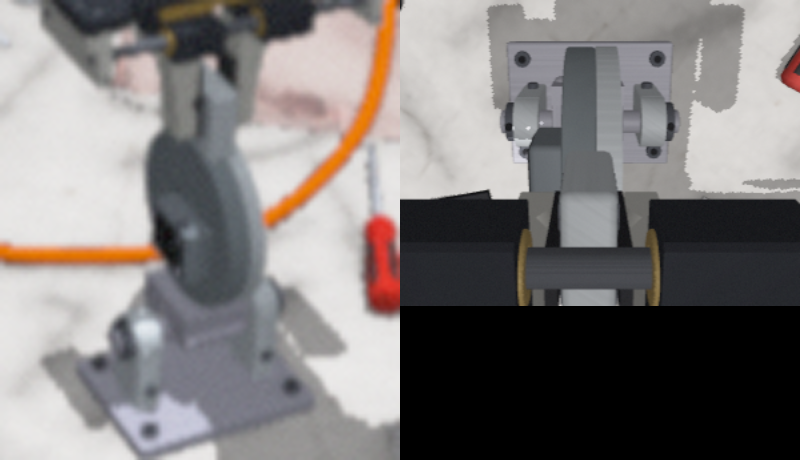

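Add to h.py:
```python
from scipy.optimize import least_squares
def tilt(b,o):
    C=cloud(b);R=Ro.from_euler('xyz',o['orientation'],degrees=True).as_matrix();T=(C-np.array(o['tool_pos']))@R
    m=(T[...,1]>-.009)&(T[...,1]<.013)&(T[...,0]>.026)&(T[...,0]<.06)&(T[...,2]>.025)&(T[...,2]<.09)
    q=T[m][:,[0,2]]
    r=least_squares(lambda c:np.hypot(q[:,0]-c[0],q[:,1]-c[1])-.056,[0,.087],loss='soft_l1',f_scale=.001)
    c=r.x;print('rim',len(q),'centre x,z (tool)',c.round(4),'resid',np.median(abs(r.fun)).round(4),'lean',np.degrees(np.arctan2(-c[0],c[1]-.006)).round(2))
    m=(abs(T[...,1])<.007)&(abs(T[...,0])<.02)&(T[...,2]>-.02)&(T[...,2]<.01)
    q=T[m];k=np.polyfit(q[:,0],q[:,2],1);print('lug slope deg',np.degrees(np.arctan(k[0])).round(2),'top at',k[1].round(4),'rms',np.std(q[:,2]-np.polyval(k,q[:,0])).round(4))
```

Run:
```python
from h import *
o=status.get_obs();tilt(snap('wrist'),o)
s=snap('side');C=cloud(s).reshape(-1,3);R=Ro.from_euler('xyz',o['orientation'],degrees=True).as_matrix();T=(C-o['tool_pos'])@R
# side sees gauge +x face = tool -y: disc back face
for n,m in (('disc',(abs(T[:,1]+.010)<.004)&(T[:,2]>.02)&(T[:,2]<.15)&(abs(T[:,0])<.065)),('lug',(abs(T[:,1])<.012)&(abs(T[:,0])<.03)&(T[:,2]<.03)&(T[:,2]>-.012)),('foot',(abs(T[:,1])<.03)&(T[:,2]>.143)&(T[:,2]<.158)&(abs(T[:,0])<.05))):
    q=T[m]*1000;print(n,len(q),q.mean(0).round(1),np.percentile(q,[2,98],axis=0).round(1).tolist())
q=T[(T[:,1]<-.004)&(T[:,1]>-.014)&(T[:,2]>.026)&(T[:,2]<.14)&(abs(T[:,0])<.07)][:,[0,2]]
print('disc mec',cv2.minEnclosingCircle((q*1000).astype(np.float32)))
```

```text
rim 2765 centre x,z (tool) [-0.0001  0.0867] resid 0.0003 lean 0.07
lug slope deg -0.14 top at -0.0073 rms 0.0006
disc 571 [-11.5 -11.   76.5] [[-54.5, -13.4, 24.7], [49.0, -6.8, 143.6]]
lug 193 [-15.1  -2.2   6.1] [[-25.0, -11.3, -9.2], [8.3, 9.9, 28.1]]
foot 156 [-13.2 -11.  149.7] [[-29.7, -24.4, 143.1], [24.7, 18.2, 157.6]]
disc mec ((-3.250663995742798, 84.77159881591797), 60.54890823364258)
```

The gauge is upright in the grip (0.07°), but the tool sits about 1.5 mm high and 1.5 mm along the stud. I'll lift slightly and recheck before leaning.

Request:
{"api": "pendant", "payload": {"motion": [0, 0, -0.003, 0, 0, 0, 0, -0.006, 0, 0, 0, 0, -0.006, 0, 0, 0, 0, -0.006, 0, 0]}}

```text
clock: 21.72
tool_pos: [0.4782, 0.0931, 0.2284]
orientation: [180.0, 0.0, -53.6]
force: [0.6, -0.1, -4.0]
opening: 0.0177
gripper_force: 30.0
```

Run:
```python
from h import *
o=status.get_obs();print(o['tool_pos'],o['orientation'],o['force'],o['moment'],o['joint_pos'].round(2),o['tau'].round(1))
p=o['tool_pos'];R=Ro.from_euler('xyz',o['orientation'],degrees=True).as_matrix();print('to stud',R.T@(np.array([.4779,.0934,.2230])-p),'yaw err',o['orientation'][2]+53.5)
b=snap('wrist');tilt(b,o);stud(b)
C=cloud(b);T=(C-p)@R;m=(abs(T[...,1])<.014)&(abs(T[...,0])<.025)&(T[...,2]>-.012)&(T[...,2]<-.004);q=T[m];print(cv2.minAreaRect((q[:,:2]*1000).astype(np.float32)))
```

```text
[0.47815287 0.09310087 0.22839322] [ 1.79970080e+02  1.94185834e-03 -5.36282374e+01] [ 0.57828516 -0.11590914 -4.03431246] [-0.04284835  0.09761818 -0.02369858] [ 34.2    3.69 -24.32  -0.   -62.02   2.17] [ -0.  -34.7  29.2   7.3   0.   -0. ]
to stud [-3.90629459e-04  2.33946389e-05  5.39324262e-03] yaw err -0.1282374070312784
rim 2784 centre x,z (tool) [0.0003 0.0867] resid 0.0003 lean -0.19
lug slope deg -0.25 top at -0.0073 rms 0.0006
pillar tops 1276 [0.4789 0.0915 0.075 ] (array([483.3,  86.4]), array([109.4,  44.2]), 37.0)
stud ridge 166 [0.4855 0.0912 0.0676] zmax 0.0724 yaw 29.059771706198376
base (array([478. ,  93.4]), array([124.4,  95.5]), 36.5)
((0.5904102325439453, 2.183259963989258), (27.34589958190918, 44.56377029418945), 77.85875701904297)
```

Request:
{"api": "pendant", "payload": {"motion": [-0.0004, 0, 0.002, 0, 0, -0.0004, 0, 0.003, 0, 0, -0.0004, 0, 0.004, 0, 0, -0.0004, 0, 0.0043, 0, 0, -0.0004, 0, 0.0043, 0, 0, -0.0004, 0, 0.0043, 0, 0]}}

```text
clock: 22.52
tool_pos: [0.478, 0.0936, 0.2244]
orientation: [180.0, 0.0, -53.6]
force: [-1.2, 0.3, -2.6]
opening: 0.0179
gripper_force: 30.0
```

```bash
python3 -c "
from h import *
o=status.get_obs();print(o['tool_pos'],o['moment'],o['qvel'].round(2))"
```

```text
[0.47799863 0.09356054 0.22437229] [0.10076558 0.40504234 0.05617319] [-0.03  0.08  0.08 -0.04  0.06  0.  ]
```

Request:
{"api": "pendant", "payload": {"motion": [0, 0, 0.0006, 0, 0, 0, 0, 0.0006, 0, 0, 0, 0, 0.0006, 0, 0]}}

```text
clock: 22.9
tool_pos: [0.4782, 0.0937, 0.224]
orientation: [-180.0, -0.0, -53.6]
force: [-0.9, 0.5, 1.0]
opening: 0.0177
gripper_force: 30.0
```

```bash
python3 -c "
from h import *
o=status.get_obs();print(o['tool_pos'],o['moment'],o['qvel'].round(2))"
```

```text
[0.47815422 0.09366155 0.22402969] [0.39092375 0.99997795 0.06718406] [-0.08  0.01 -0.01  0.11  0.09  0.02]
```

Request:
{"api": "pendant", "payload": {"motion": [-0.0008, 0, 0, 0, 0, -0.0008, 0, 0, 0, 0, -0.0008, 0, 0, 0, 0]}}

```text
clock: 23.28
tool_pos: [0.4775, 0.0942, 0.2236]
orientation: [180.0, 0.0, -53.6]
force: [0.6, 1.1, -3.4]
opening: 0.0175
gripper_force: 30.0
```

```bash
python3 -c "
from h import *
o=status.get_obs();print(o['tool_pos'],o['moment'],o['qvel'].round(2))"
```

```text
[0.47752279 0.09420793 0.22356451] [ 0.24701462  0.16447562 -0.0381794 ] [-0.03 -0.05  0.04 -0.05 -0.06 -0.03]
```

Request:
{"api": "pendant", "payload": {"motion": [0, 0, 0.0003, 0, 0, 0, 0, 0.0003, 0, 0, 0, 0, 0.0003, 0, 0]}}

```text
clock: 23.65
tool_pos: [0.4776, 0.0942, 0.2235]
orientation: [-180.0, -0.0, -53.6]
force: [-0.5, 0.3, -1.5]
opening: 0.0179
gripper_force: 30.0
```

```bash
python3 -c "
from h import *
o=status.get_obs();print(o['tool_pos'],o['moment'],o['qvel'].round(2))"
```

```text
[0.47758288 0.09416305 0.22351696] [0.1806994  0.40790951 0.02207184] [-0.03 -0.04 -0.04  0.    0.    0.14]
```

Request:
{"api": "pendant", "payload": {"motion": [0, 0, 0.0003, 0, 0, 0.0024, 0, 0.0003, 0, 0, 0.0048, 0, 0.0004, 0, 0, 0.0072, 0, 0.0005, 0, 0, 0.0096, 0, 0.0006, 0, 0, 0.0096, 0, 0.0006, 0, 0]}}

```text
clock: 24.4
tool_pos: [0.4835, 0.0863, 0.223]
orientation: [-180.0, -0.0, -53.6]
force: [-2.2, 2.0, 1.9]
opening: 0.0175
gripper_force: 30.0
```

```bash
python3 -c "
from h import *
o=status.get_obs();print(o['tool_pos'],o['moment'],o['qvel'].round(2));tilt(snap('wrist'),o)"
```

```text
[0.48352558 0.08632315 0.22296976] [0.88036078 1.04103658 0.01618275] [ 0.21 -0.04 -0.1   0.14  0.07 -0.21]
rim 2329 centre x,z (tool) [-0.0052  0.0865] resid 0.0003 lean 3.67
lug slope deg 3.2 top at -0.0073 rms 0.0006
```

Request:
{"api": "pendant", "payload": {"motion": [0.0024, 0, 0.0002, 0, 0, 0.0048, 0, 0.0004, 0, 0, 0.0072, 0, 0.0006, 0, 0, 0.0095, 0, 0.0009, 0, 0, 0.0095, 0, 0.0009, 0, 0]}}

```text
clock: 25.08
tool_pos: [0.4892, 0.0787, 0.2221]
orientation: [-180.0, -0.0, -53.6]
force: [-1.7, 1.5, 3.4]
opening: 0.0176
gripper_force: 30.0
```

Request:
{"api": "pendant", "payload": {"motion": [0.0024, 0, 0.0003, 0, 0, 0.0048, 0, 0.0007, 0, 0, 0.0072, 0, 0.0011, 0, 0, 0.0095, 0, 0.0015, 0, 0, 0.0095, 0, 0.0015, 0, 0]}}

```text
clock: 25.7
tool_pos: [0.4949, 0.071, 0.2206]
orientation: [-180.0, -0.0, -53.6]
force: [-1.1, 0.8, 4.3]
opening: 0.0181
gripper_force: 30.0
```

```bash
python3 -c "
from h import *
o=status.get_obs();print(o['tool_pos'],o['moment'],o['qvel'].round(2));tilt(snap('wrist'),o)"
```

```text
[0.49485573 0.07098145 0.22057899] [0.8058211  0.77015497 0.02398235] [ 0.16 -0.06  0.06 -0.02  0.05 -0.19]
rim 1507 centre x,z (tool) [-0.0153  0.085 ] resid 0.0003 lean 10.95
lug slope deg 9.93 top at -0.0075 rms 0.0007
```

Request:
{"api": "pendant", "payload": {"motion": [0.0024, 0, 0.0004, 0, 0, 0.0048, 0, 0.0009, 0, 0, 0.0072, 0, 0.0014, 0, 0, 0.0085, 0, 0.0017, 0, 0, 0.0085, 0, 0.0017, 0, 0, 0.0085, 0, 0.0017, 0, 0, 0.0085, 0, 0.0017, 0, 0, 0.0085, 0, 0.0017, 0, 0]}}

```text
clock: 26.75
tool_pos: [0.4996, 0.0643, 0.2188]
orientation: [-180.0, -0.0, -53.6]
force: [-0.4, 1.9, 3.2]
opening: 0.018
gripper_force: 30.0
```

Request:
{"api": "pendant", "payload": {"motion": [0, 0, 0, 0, 0, 0, 0, 0, 0, 0, 0, 0, 0, 0, 0, 0, 0, 0, 0, 0, 0, 0, 0, 0, 0, 0, 0, 0, 0, 0, 0, 0, 0, 0, 0, 0, 0, 0, 0, 0]}}

```text
clock: 27.75
tool_pos: [0.4996, 0.0643, 0.2188]
orientation: [-180.0, -0.0, -53.6]
force: [0.4, -0.1, 5.1]
opening: 0.0179
gripper_force: 30.0
```

```bash
python3 -c "
from h import *
o=status.get_obs();print(o['tool_pos'],o['force'],o['moment'],o['qvel'].round(2));tilt(snap('wrist'),o)
d=np.array(o['tool_pos'][:2])-[.4776,.0942];print(np.degrees(np.arcsin(np.hypot(*d)/.157)))
s=snap('side');u,v=proj(s,(.478,.094,.1)).astype(int)
cv2.imwrite('pics/s6.png',cv2.resize(s['frame'][v-65:v+50,u-60:u+60,::-1],None,fx=5,fy=5,interpolation=2))"
```

```text
[0.49962345 0.06433155 0.21880051] [ 0.44719473 -0.07391381  5.06151644] [0.56364829 0.06101173 0.02888836] [ 0.06 -0.04  0.08  0.01 -0.   -0.06]
rim 1146 centre x,z (tool) [-0.0195  0.0841] resid 0.0003 lean 14.0
lug slope deg 12.96 top at -0.0077 rms 0.0007
13.672384412152367
```

View pics/s6.png

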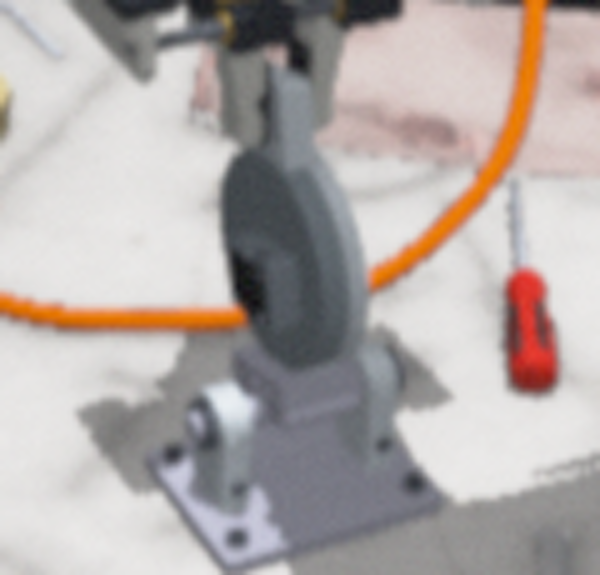

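The gauge leans towards the robot, with its foot (310,380) between the pillars, seated with about 9 N. Measured lean is about 13.8° against a target of 13.9°, and the TCP height matches the seat geometry (0.2186). Handing in.

```bash
python3 -c "
from plant import ctrl, status, snapshot
print(ctrl.close_job())"
```

```text
the job is handed in; nothing more can be done
None
```

I handed the job in at about 28 s: the gauge is gripped and still on the stud, pressing with about 9 N and leaning about 13.8° against a fork angle I measured as 13.9°; the result was not reported back, and I had no view of the pointer in the fork at the end.

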